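# Lock a board-holder clamp arm with its jam nut

## Task

At the electronics bench, swing the board holder's clamp arm clockwise until its nose rests gently against the edge of the circuit board. Then lock that setting: run the hex jam nut on the arm's spindle down (clockwise from above) onto the holder's boss and snug it to about 0.4 newton-metre (more than 0.65 would strip it), and let go. Do not bear hard on the board, and leave the jar, screwdriver and solder spool where they are.

Things in the scene. Friction and masses are not known exactly. Their poses are not given: they have to be found in the camera images.
- holder: Blue board-holder head fixed to the bench. Origin on the bench under the vertical spindle axis; x from there to its column, z up. A 50 mm wide bridge (top face 77 mm above the bench) reaches from the column over the spindle; on it a round boss, 26 mm across, its top 95 mm above the bench, is the nut's seat.
- clamp_arm: Aluminium clamp arm, 14 mm wide, from 39 to 55 mm above the bench, swinging level about the spindle under the bridge. Origin on the spindle axis at bench height; the arm points along its own -x to its nose. It turns clockwise from above (about -z) to the board, 0.4 to 1.4 rad away; stiff (0.12 N m), stays where left; the nut does not drag it.
- nose_mid (a point): Centre of the arm's nose, an upright round pin 18 mm across, 37 to 67 mm above the bench, 110 mm from the spindle axis; this point is 52 mm above the bench.
- push_mid (a point): Point on the arm's top face, on its middle line, 80 mm from the spindle axis; a good place along the arm to push its side.
- board: Green circuit board, 130 x 100 mm, 3 mm thick, on standoffs on a plate, all fixed; board top 53 mm above the bench, parts on it up to 61. Origin on the bench under the middle of the long edge facing the arm; x along the edge, y into the board. The nose touches when nose_mid is at y = -9 mm. The edge is nearly rigid: push slowly; over 20 N harms it.
- nut: Hex steel jam nut, 30 mm across flats, 12 mm thick, on the spindle (18 mm across, up to 117 mm high). Origin: centre of its underside; flats face its +x, -x and every 60 degrees. Clockwise from above (about -z) runs it down 4 mm a turn. Starts 1 to 2.6 rad above its seat; runs freely (0.04 N m), stays put; once seated, torque climbs: 0.12 N m + 0.8 per rad; let go, it springs back a little.
- flux_jar: Amber jar with black cap, 44 mm across, 50 mm high, standing on the bench; origin under its centre. To be left alone.
- driver: Screwdriver with black handle, 160 mm long, lying on the bench; origin under its middle. To be left alone.
- spool: Grey solder spool, 52 mm across, 38 mm high, standing on the bench; origin under its centre. To be left alone.
Things that resemble listed ones, but are neither listed nor needed, are in the scene too. Of the things like the board, leave any that is brown, purple or yellow; of the rest the smaller one is meant.

How it is judged:
By the outcome, as a careful person would: the job done as asked, in the order asked, and still so for the second after the job is handed in, with the robot touching nothing.
It also fails if it takes over 58 s, if anything falls off the work surface, if the arm or the gripper's body presses on something with over 40 N, if the wrist force passes 120 N, or if a joint passes its speed limit or range.

## Robot

A 6-joint arm with a two-finger parallel gripper is mounted at the origin on the work surface. World frame = base frame: x ahead of the robot, y to its left, z up, the work surface at z = 0. Lengths are in m, angles in rad, forces in N, time in s.
With the tool pointing down it reaches from about 0.275 to 0.725 m from the base axis. Payload 5.6 kg.
Tool frame: the origin (TCP) lies at the very end of the fingers, on their centre line; the grasp point (between the pads) lies arm.grasp_offset behind it (arm.grasp_offset is the distance from the TCP to the grasp point, in m); z points along the fingers, y is the line along which they close (so a half turn about z gives the same grasp; the last joint's range is limited). The gripper opens to 85 mm and grips with 20 to 120 N. Pads are 22 mm wide; open, the fingers measure 114 mm over their backs; the gripper's body (76 mm by 85 mm) begins 54 mm behind the grasp point. The pads swing forward as they close: fully open they stand 13 mm farther back than shut.
Start: joints at [-1.039, 0.255, 0.108, 0, -1.424, -0.285], TCP at [0.134, -0.533, 0.231] pointing down, gripper open.
Joint ranges: [-2.95, 2.95], [-1.21, 1.97], [-1.09, 1.5], [-2.87, 1.71], [-2.94, -0.07], [-3.05, 3.05]. Speed limits (rad/s): [2.57, 2.57, 3.14, 3.14, 3.14, 3.14].

## Interface

Orientations are given as a unit quaternion [x, y, z, w].
In Python, from plant import arm, optics gives the robot as it stands.
- The arm moves only by the tool carry_out, never from a script. Its arguments are lists of equal length, an entry for each row: "translation": the shift along the tool's x, y, z in mm, a list of three; "rotation": the turn, a rotation vector about the tool's x, y, z in rad, a list of three; "claw": the finger opening in mm, from 0 to 85.4. In form: {"translation": [[x, y, z], ...], "rotation": [[rx, ry, rz], ...], "claw": [claw, ...]}. A call has 1 to 20 rows; each row is the pose to reach, as a shift and turn from the pose commanded when the call began, along the tool's axes at that moment; what a row does not reach only later rows make up. A row lasts 1/8 s, in which the tool goes at most 62.5 mm and 10.7 degrees, less where a joint would pass 70% of its speed; a pose out of reach is approached as far as the arm can. A call with a gripper value outside its range is refused whole. The fingers move at their own pace and stop on an object; "force" is the grip in N (left out, the last holds). Time passes only in rows, so rows that repeat a pose let the fingers close. It gives the time, the measured TCP pose, the force, the opening and the grip force at its end, in the units of the state.
- arm.read_state(): the state, without advancing time (a new reading comes with each control period).
- optics.read_camera(name): name is "scene" or "top" or "wrist"; returns a dict with "img" (400x640x3 uint8, red, green, blue), "fx", "fy", "cx", "cy" (pixels), "position" and "orientation" of the camera in the world; the wrist camera has in their place "hand_eye" (4x4, takes a point from camera to tool coordinates, whose origin is the TCP and whose axes are the flange's). Camera axes: x right, y down, z forward; pixel columns grow to the right and rows downward; lengths in m; the calibration is good to about 2 mm. A picture is of the moment at which its call begins: read the wrist's pose just before it. There is no depth.
- arm.finish_job(): hands the job in; it is judged then, once.
The state is a dict: "time": time; "q": joint angles; "joint_vel": joint speeds; "tau": joint torques, N m; "tool_pos": TCP position; "tool_rot": TCP orientation; "force": force on the tool from outside, world axes, zero at the start; "moment": the same for the moment, N m; "opening": opening from 0.0 (shut) to 1.0 (fully open); "finger_force": force on a finger pad.
Only numpy, scipy, OpenCV 4.12 (cv2) and the standard library are available. Lean on these libraries where they do the work, as an engineer would, in place of code of your own. Each camera call takes 0.05 s, during which the arm holds its last target. There are 200 camera calls.

## Working session

There is one attempt and no reset: what is moved stays moved. The work goes in short steps, Python scripts to look and compute and a tool call to move; the robot and the scene stay as the last step left them, time stands still between calls to the robot, and variables do not carry over. Pictures are saved under pics/ and viewed, at most 10 in all, crops included, and the job is handed in when it is done.

Besides the shell and the picture viewer there is one more tool, called as name(argument=value, ...), one argument or row to a line, values as JSON. carry_out: Moves the arm, as the interface text tells. Its arguments: {"type":"object","properties":{"translation":{"type":"array","items":{"type":"array","items":{"type":"number"}}},"rotation":{"type":"array","items":{"type":"array","items":{"type":"number"}}},"claw":{"type":"array","items":{"type":"number"}},"force":{"type":"number"}},"required":["translation","rotation","claw"]}

```bash
mkdir -p pics; python3 - <<'E'
from plant import arm, optics
import cv2,numpy as np
for n in ("top","scene"):
    c=optics.read_camera(n); cv2.imwrite(f"pics/{n}0.png",c["img"][:,:,::-1])
    print(n,c["fx"],c["fy"],c["cx"],c["cy"],c["position"],c["orientation"])
c=optics.read_camera("wrist"); print(c["hand_eye"],c["fx"])
s=arm.read_state(); print(s, arm.grasp_offset)
E
```

```text
top 391.85061874201807 391.85061874201807 321.03689003063295 204.45386439795465 [0.4125787  0.03238071 1.04441828] [-0.6997487   0.70933588 -0.06802647  0.05066323]
scene 382.3168664955017 382.3168664955017 320.78580238187084 202.72985382851235 [1.35169799 0.41766337 0.6340439 ] [ 0.4600672   0.74851072 -0.40933711 -0.24599392]
[[ 5.80046890e-04 -9.59536390e-01 -2.81584054e-01  7.20681163e-02]
 [ 9.99999429e-01  8.09430576e-04 -6.98304934e-04 -5.46032399e-04]
 [ 8.97971739e-04 -2.81583488e-01  9.59536311e-01 -1.43635640e-01]
 [ 0.00000000e+00  0.00000000e+00  0.00000000e+00  1.00000000e+00]] 357.6341395906494
{'time': 0.15, 'q': array([-1.03941015e+00,  2.55611546e-01,  1.07332733e-01, -3.35795479e-04,
       -1.42390545e+00, -2.84583331e-01]), 'joint_vel': array([-8.09926143e-05, -1.51409237e-03,  3.03031788e-03,  7.65255472e-04,
       -1.03466662e-03,  4.78113309e-04]), 'tau': array([-1.40538541e-03, -3.86945522e+01,  2.38078916e+01,  5.36665633e+00,
       -4.57516056e-03, -7.13963246e-06]), 'tool_pos': array([ 0.13431639, -0.53297657,  0.23061834]), 'tool_rot': array([-1.23063935e-01,  9.92398488e-01,  7.02899660e-04, -1.22897265e-04]), 'force': array([-1.2710555 ,  0.80145869,  0.03773859]), 'moment': array([-0.00824585,  0.00711557, -0.00987958]), 'finger_force': 0.0, 'opening': 1.0008276129475098} 0.0187
```

View pics/top0.png

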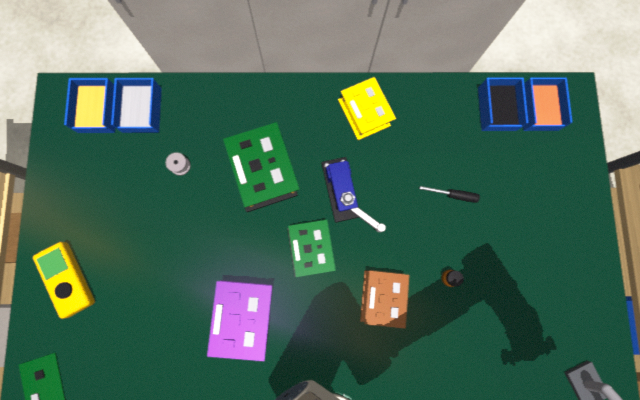

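View pics/scene0.png

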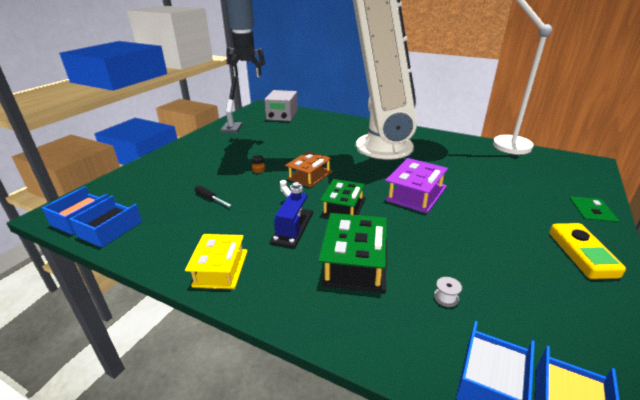

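The top view has these board candidates: large green (260,165), small green (312,248), purple (240,320), brown (387,298), yellow (367,107), and a flat loose green card (40,380). The one I want is the small green board at (312,248), beside the arm. The spindle and nut are at about (348,198) and the nose at (382,228). Jar (453,278), driver (450,193) and spool (177,163) stay put.

```bash
cat > h.py <<'E'
from plant import arm, optics
import cv2,numpy as np
from scipy.spatial.transform import Rotation as R
def cam(n):
    s=arm.read_state() if n=="wrist" else None
    c=optics.read_camera(n)
    if s is None: T=np.eye(4);T[:3,:3]=R.from_quat(c["orientation"]).as_matrix();T[:3,3]=c["position"]
    else:
        T=np.eye(4);T[:3,:3]=R.from_quat(s["tool_rot"]).as_matrix();T[:3,3]=s["tool_pos"];T=T@np.array(c["hand_eye"])
    c["T"]=T; return c
def plane(c,uv,z):
    u=np.atleast_2d(np.asarray(uv,float)); d=np.c_[(u[:,0]-c["cx"])/c["fx"],(u[:,1]-c["cy"])/c["fy"],np.ones(len(u))]@c["T"][:3,:3].T
    o=c["T"][:3,3]; return o+d*((z-o[2])/d[:,2])[:,None]
def proj(c,P):
    p=(np.atleast_2d(P)-c["T"][:3,3])@c["T"][:3,:3]; return np.c_[p[:,0]/p[:,2]*c["fx"]+c["cx"],p[:,1]/p[:,2]*c["fy"]+c["cy"]]
def blobs(m,amin=30):
    cs,_=cv2.findContours(m.astype(np.uint8)*255,cv2.RETR_EXTERNAL,cv2.CHAIN_APPROX_NONE)
    return sorted([k for k in cs if cv2.contourArea(k)>amin],key=cv2.contourArea,reverse=True)
E
python3 - <<'E'
from h import *
c=cam("top");im=c["img"];hsv=cv2.cvtColor(im,cv2.COLOR_RGB2HSV)
g=(hsv[...,0]>45)&(hsv[...,0]<80)&(hsv[...,2]>90)&(hsv[...,1]>120)
g=cv2.morphologyEx(g.astype(np.uint8),cv2.MORPH_CLOSE,np.ones((9,9)))
for k in blobs(g,300):
    r=cv2.minAreaRect(k);P=plane(c,cv2.boxPoints(r),.053)
    print("green",r,np.round(P[:,:2],4).tolist(),[round(float(np.linalg.norm(P[i]-P[i-1])),4) for i in (0,1)])
print("spindle@.11",plane(c,[348,198],.11),"nose@.067",plane(c,[382,228],.067))
cv2.imwrite("pics/crop1.png",cv2.resize(im[140:290,270:420],None,fx=4,fy=4,interpolation=cv2.INTER_CUBIC)[:,:,::-1])
E
```

```text
green ((260.6234130859375, 163.76052856445312), (72.15564727783203, 59.31696701049805), 72.25532531738281) [[0.7595, 0.2657], [0.8086, 0.1178], [0.6215, 0.0606], [0.5759, 0.205]] [0.1934, 0.1558]
green ((281.4999694824219, 253.99998474121094), (63.12122344970703, 142.88558959960938), 85.60128784179688) [[0.5237, 0.2933], [0.5471, -0.0678], [0.3889, -0.0754], [0.368, 0.2764]] [0.1565, 0.3618]
green ((40.11061096191406, 379.7012634277344), (47.47724151611328, 39.37302017211914), 78.31063079833984) [[0.2151, 0.7336], [0.2313, 0.6455], [0.1272, 0.6134], [0.1118, 0.7001]] [0.1086, 0.0895]
green ((51.70000457763672, 263.4000244140625), (21.913463592529297, 24.149532318115234), 63.43495178222656) [[0.4524, 0.7119], [0.4782, 0.6619], [0.4297, 0.6336], [0.4044, 0.6833]] [0.0558, 0.0562]
spindle@.11 [[ 0.58612379 -0.05768097  0.11      ]] nose@.067 [[ 0.51644227 -0.14539209  0.067     ]]
```

View pics/crop1.png

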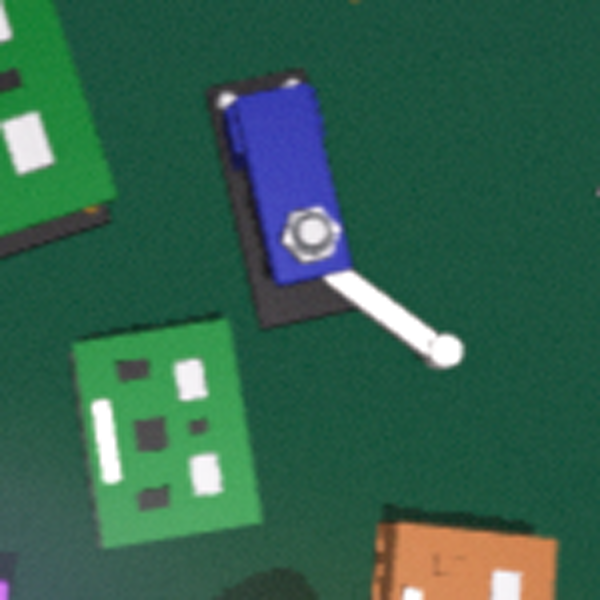

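The crop confirms the choice. The small green board's right edge runs crop (228,318) to (262,522), it is about 100x130 mm, and the nut (311,232) and nose (445,350) belong to the arm beside it. Next I bring the wrist camera over it.

carry_out(
  translation=[
    [-50, 35, -2],
    [-100, 70, -4],
    [-150, 105, -6],
    [-200, 140, -8],
    [-250, 175, -10],
    [-300, 210, -12],
    [-350, 245, -14],
    [-400, 280, -16],
    [-450, 315, -18],
    [-495, 350, -20],
    [-495, 350, -20],
    [-495, 350, -20],
  ],
  rotation=[
    [0, 0, 0],
    [0, 0, 0],
    [0, 0, 0],
    [0, 0, 0],
    [0, 0, 0],
    [0, 0, 0],
    [0, 0, 0],
    [0, 0, 0],
    [0, 0, 0],
    [0, 0, 0],
    [0, 0, 0],
    [0, 0, 0],
  ],
  claw=[0, 0, 0, 0, 0, 0, 0, 0, 0, 0, 0, 0],
)

```text
time: 1.7
tool_pos: [0.5287, -0.073, 0.251]
tool_rot: [-0.123, 0.992, -0.0, -0.0]
force: [-0.5, -0.6, 1.2]
opening: 0.001
finger_force: 0.0
```

```bash
python3 - <<'E'
from h import *
c=cam("wrist");cv2.imwrite("pics/w1.png",c["img"][:,:,::-1]);np.save("w1T.npy",c["T"])
print(c["T"][:3,3],arm.read_state()["tool_pos"],arm.read_state()["q"])
t=cam("top")
cr=lambda *p:(np.array(p)+.5)/4-.5+[270,140]
b=plane(t,cr((228,318),(262,522),(103,547),(73,345)),.053)
s=plane(t,cr((311,232)),.117);n=plane(t,cr((445,350)),.067)
print(b,s,n,np.linalg.norm(s[0,:2]-n[0,:2]),np.linalg.norm(b[0]-b[1]),np.linalg.norm(b[2]-b[1]))
print(proj(c,np.vstack([b,s,n])))
E
```

```text
[ 0.459055   -0.09112637  0.39468401] [ 0.52844066 -0.07350232  0.25124971] [ 1.55466802e-01  2.17505764e-01  1.09262738e-01  1.11869602e-04
 -1.46292445e+00 -1.47987212e+00]
[[ 0.54250747 -0.00704494  0.053     ]
 [ 0.41385282 -0.02598299  0.053     ]
 [ 0.40006968  0.07325071  0.053     ]
 [ 0.52647125  0.09167985  0.053     ]] [[ 0.58576056 -0.05552077  0.117     ]] [[ 0.51868802 -0.14264386  0.067     ]] 0.10995071005216438 0.13004102593408587 0.10018634018169394
[[379.74863787 197.14594658]
 [401.50101835  58.58344208]
 [510.96896767  71.55998939]
 [478.68000895 205.46808347]
 [322.524943   252.54775478]
 [247.94582189 142.41904278]]
```

View pics/w1.png

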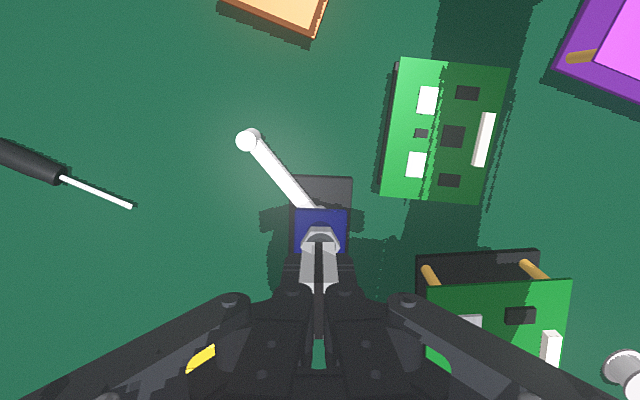

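The wrist view agrees with the projections: nose (248,141), nut (320,240), board near edge (380,197) to (400,58). From the same numbers the nose radius is 110.0 mm and the board 130.0 x 100.2 mm, and the predicted swing is about 1.19 rad. I'll go to the arm's trailing side, tool x along the arm, and descend.

carry_out(
  translation=[
    [-5, -18, 20],
    [-10, -37, 50],
    [-14, -55, 80],
    [-19, -74, 110],
    [-19, -74, 150],
    [-19, -74, 190],
    [-19, -74, 207],
    [-19, -74, 207],
  ],
  rotation=[
    [0, 0, -0.167],
    [0, 0, -0.334],
    [0, 0, -0.501],
    [0, 0, -0.668],
    [0, 0, -0.668],
    [0, 0, -0.668],
    [0, 0, -0.668],
    [0, 0, -0.668],
  ],
  claw=[0, 0, 0, 0, 0, 0, 0, 0],
)

```text
time: 2.8
tool_pos: [0.5638, -0.1411, 0.0433]
tool_rot: [-0.441, 0.898, 0.001, -0.001]
force: [1.1, -0.2, 0.6]
opening: 0.008
finger_force: 0.0
```

```bash
cat > push.py <<'E'
from h import *
import sys
# rows for tool at angle list, relative to the present pose; pivot S, r=80 mm, offset d mm
S=np.array([.5858,-.0555])
s=arm.read_state();M=R.from_quat(s["tool_rot"]).as_matrix();p=s["tool_pos"]
th0=np.arctan2(M[1,0],M[0,0])
print("theta",np.degrees(th0)%360,p,s["force"],s["moment"],s["q"][5])
for a,d in zip(eval(sys.argv[1]),eval(sys.argv[2])):
    t=np.radians(a);u=np.array([np.cos(t),np.sin(t)]);q=np.array([-u[1],u[0]])
    w=S+.08*u+d*1e-3*q; dl=M.T@np.r_[w-p[:2],.044-p[2]]*1e3
    rz=-((t-th0+np.pi)%(2*np.pi)-np.pi)
    print(a,np.round(dl,1).tolist(),round(rz,3))
E
python3 push.py "[232.4,232.4,225,217,209,201,193,186,180]" "[26,21.5]+[21]*7"
```

```text
theta 232.322321230257 [ 0.5637892  -0.14108545  0.04330812] [ 1.06991148 -0.18492998  0.55175255] [0.0139487  0.01096097 0.02200606] -0.6811562680005423
232.4 [-1.2, 8.8, -0.7] -0.001
232.4 [-1.2, 13.3, -0.7] -0.001
225 [0.8, 24.3, -0.6] 0.128
217 [1.5, 35.8, -0.6] 0.267
209 [0.6, 47.3, -0.6] 0.407
201 [-1.9, 58.5, -0.6] 0.547
193 [-6.0, 69.3, -0.5] 0.686
186 [-10.8, 78.2, -0.5] 0.808
180 [-15.7, 85.4, -0.5] 0.913
```

carry_out(
  translation=[
    [-1, 6, 0],
    [-1, 10, 0],
    [-1, 13, 0],
    [0, 18, 0],
    [1, 24, 0],
    [1, 30, 0],
    [1, 36, 0],
    [1, 41, 0],
    [1, 47, 0],
    [-1, 53, 0],
    [-2, 58, 0],
    [-4, 64, 0],
    [-6, 69, 0],
    [-8, 74, 0],
    [-11, 78, 0],
    [-13, 82, 0],
    [-16, 85, 0],
    [-16, 85, 0],
  ],
  rotation=[
    [0, 0, 0],
    [0, 0, 0],
    [0, 0, 0],
    [0, 0, 0.064],
    [0, 0, 0.128],
    [0, 0, 0.198],
    [0, 0, 0.267],
    [0, 0, 0.337],
    [0, 0, 0.407],
    [0, 0, 0.477],
    [0, 0, 0.547],
    [0, 0, 0.616],
    [0, 0, 0.686],
    [0, 0, 0.747],
    [0, 0, 0.808],
    [0, 0, 0.86],
    [0, 0, 0.913],
    [0, 0, 0.913],
  ],
  claw=[0, 0, 0, 0, 0, 0, 0, 0, 0, 0, 0, 0, 0, 0, 0, 0, 0, 0],
)

```text
time: 5.05
tool_pos: [0.508, -0.0755, 0.0449]
tool_rot: [-0.001, 1.0, -0.0, 0.001]
force: [-0.3, -0.7, 1.5]
opening: -0.002
finger_force: 0.5
```

```bash
python3 push.py "[178,176,174,172,170,168,166,165,164,163,162]" "[21]*11"; python3 - <<'E'
from h import *
c=cam("wrist");cv2.imwrite("pics/w2.png",c["img"][:,:,::-1])
t=cam("top");im=t["img"];hsv=cv2.cvtColor(im,cv2.COLOR_RGB2HSV)
cv2.imwrite("pics/t2.png",cv2.resize(im[170:290,290:410],None,fx=5,fy=5,interpolation=cv2.INTER_CUBIC)[:,:,::-1])
E
```

```text
theta 180.1659433848222 [ 0.5080388  -0.07548606  0.04490928] [-0.30162036 -0.65479986  1.49098158] [-0.20948494  0.00685391 -0.01140078] -1.7262408201567851
178 [2.9, 1.8, 0.9] 0.038
176 [3.5, 4.6, 0.9] 0.073
174 [4.0, 7.5, 0.9] 0.108
172 [4.4, 10.3, 0.9] 0.143
170 [4.6, 13.2, 0.9] 0.177
168 [4.8, 16.1, 0.9] 0.212
166 [4.9, 19.0, 0.9] 0.247
165 [4.9, 20.4, 0.9] 0.265
164 [4.9, 21.9, 0.9] 0.282
163 [4.8, 23.3, 0.9] 0.3
162 [4.7, 24.7, 0.9] 0.317
```

View pics/w2.png

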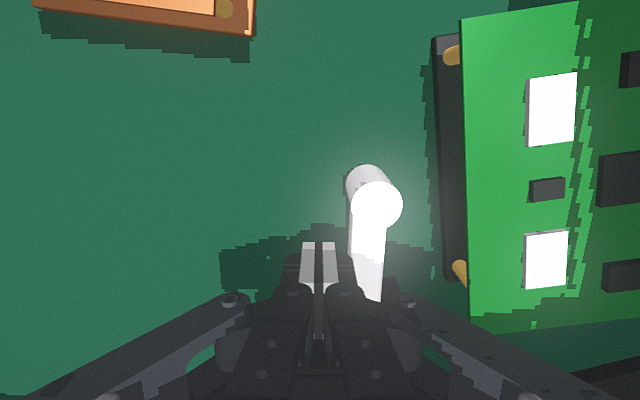

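The arm is following: nose top is centred at about (377,205), board edge at (460,20)–(470,320), and the finger is against the arm's side. I'll compute the remaining gap.

```bash
cat > gap.py <<'E'
from h import *
c=cam("wrist");im=c["img"]
S=np.array([.5858,-.0555])
w=(im.min(2)>235).astype(np.uint8)
# nose: white blob left of board
g=cv2.cvtColor(im,cv2.COLOR_RGB2HSV);gm=(g[...,0]>50)&(g[...,0]<75)&(g[...,2]>110)&(g[...,1]>100)
L=[]
for k in blobs(w,300):
    (x,y),r=cv2.minEnclosingCircle(k)
    if 260<k[:,0,0].mean()<440:
        # fit top cap: contour points in the upper 35 px
        p=k[:,0,:].astype(float);y0=p[:,1].min();q=p[p[:,1]<y0+26]
        A=np.c_[2*q,np.ones(len(q))];s=np.linalg.lstsq(A,(q**2).sum(1),rcond=None)[0]
        n=plane(c,s[:2],.067)[0];print("nose px",s[:2],np.sqrt(s[2]+s[0]**2+s[1]**2),n,"radius from S",np.linalg.norm(n[:2]-S),"ang",np.degrees(np.arctan2(*(n[:2]-S)[::-1]))%360)
k=blobs(gm,3000)[0][:,0,:];rows=[]
for y in range(40,300,5):
    xs=k[k[:,1]==y][:,0]
    if len(xs): rows.append((xs.min(),y))
P=plane(c,rows,.053)[:,:2];vx,vy,x0,y0=cv2.fitLine(P.astype(np.float32),cv2.DIST_HUBER,0,1e-5,1e-5).ravel()
nn=np.array([-vy,vx]);nn*=-np.sign(nn[1])
print("edge",vx,vy,x0,y0,"gap nose surf mm",1e3*((n[:2]-[x0,y0])@nn)-9, "res",np.std((P-[x0,y0])@nn)*1e3)
E
python3 gap.py
```

```text
nose px [377.24047309 206.59284501] 25.395282253517077 [ 0.47570879 -0.05531929  0.067     ] radius from S 0.11009135347576353 ang 179.90595028406753
edge 0.9889136 0.14849219 0.46250933 -0.019647602 gap nose surf mm 28.23623171039673 res 0.13580164453042531
```

carry_out(
  translation=[
    [2, 1, 1],
    [3, 3, 1],
    [3.5, 4.6, 1],
    [4, 7.5, 1],
    [4.4, 10.3, 1],
    [4.6, 13.2, 1],
    [4.8, 15, 1],
    [4.9, 16.5, 1],
    [4.9, 16.5, 1],
    [4.9, 16.5, 1],
  ],
  rotation=[
    [0, 0, 0.02],
    [0, 0, 0.05],
    [0, 0, 0.073],
    [0, 0, 0.108],
    [0, 0, 0.143],
    [0, 0, 0.177],
    [0, 0, 0.2],
    [0, 0, 0.217],
    [0, 0, 0.217],
    [0, 0, 0.217],
  ],
  claw=[0, 0, 0, 0, 0, 0, 0, 0, 0, 0],
)

```text
time: 6.45
tool_pos: [0.5026, -0.059, 0.0431]
tool_rot: [0.107, 0.994, 0.0, -0.0]
force: [0.6, -0.0, 0.2]
opening: -0.001
finger_force: 0.2
```

```bash
python3 gap.py;python3 push.py "[168,167,166,165,164,163,162]" "[21]*7"
```

```text
nose px [378.12803908 216.44391384] 25.7243477043416 [ 0.47881334 -0.03272894  0.067     ] radius from S 0.1093831155388088 ang 167.98445343314356
edge 0.98878586 0.14934023 0.47663242 -0.017716847 gap nose surf mm 6.169446051192201 res 1.981093137799542
theta 167.6686378186433 [ 0.50265982 -0.05899348  0.04315128] [-0.23598491 -0.62373254  0.28998039] [-0.10567333  0.00441741 -0.00971372] -1.978695440991319
168 [-0.6, -0.3, -0.8] -0.006
167 [-0.2, 1.1, -0.8] 0.012
166 [0.1, 2.5, -0.8] 0.029
165 [0.4, 3.9, -0.8] 0.047
164 [0.7, 5.3, -0.8] 0.064
163 [1.0, 6.7, -0.8] 0.081
162 [1.2, 8.2, -0.8] 0.099
```

carry_out(
  translation=[
    [0, 0.5, 0],
    [0, 1, 0],
    [0, 1.5, 0],
    [0, 2, 0],
    [0.1, 2.4, 0],
    [0.2, 2.7, 0],
    [0.2, 3, 0],
    [0.2, 3, 0],
  ],
  rotation=[
    [0, 0, 0.006],
    [0, 0, 0.012],
    [0, 0, 0.018],
    [0, 0, 0.024],
    [0, 0, 0.029],
    [0, 0, 0.033],
    [0, 0, 0.036],
    [0, 0, 0.036],
  ],
  claw=[0, 0, 0, 0, 0, 0, 0, 0],
)

```text
time: 7.5
tool_pos: [0.5033, -0.0561, 0.0432]
tool_rot: [0.125, 0.992, 0.0, -0.0]
force: [-0.9, -0.9, -0.3]
opening: 0.001
finger_force: 0.8
```

```bash
python3 gap.py; python3 -c "
from h import *
print(arm.read_state()['force'],arm.read_state()['moment'])"
```

```text
nose px [377.7697292  214.68483476] 25.78656161204167 [ 0.47977768 -0.02900233  0.067     ] radius from S 0.10928338337017575 ang 165.96777975416092
edge 0.9885276 0.15104054 0.4605412 -0.020190863 gap nose surf mm 2.615869979091208 res 1.632291310491809
[-1.88340355 -0.29992564  0.114486  ] [-0.43349345  0.55112739  0.01926896]
```

carry_out(
  translation=[
    [0, 0.3, 0],
    [0.1, 0.6, 0],
    [0.1, 0.9, 0],
    [0.1, 1.1, 0],
    [0.1, 1.3, 0],
    [0.2, 1.5, 0],
    [0.2, 1.5, 0],
  ],
  rotation=[
    [0, 0, 0.004],
    [0, 0, 0.008],
    [0, 0, 0.011],
    [0, 0, 0.014],
    [0, 0, 0.016],
    [0, 0, 0.018],
    [0, 0, 0.018],
  ],
  claw=[0, 0, 0, 0, 0, 0, 0],
)

```text
time: 8.43
tool_pos: [0.5035, -0.0546, 0.0433]
tool_rot: [0.134, 0.991, 0.0, 0.0]
force: [-1.3, -0.8, -0.8]
opening: -0.001
finger_force: 0.8
```

carry_out(
  translation=[
    [0, 0.2, 0],
    [0, 0.4, 0],
    [0, 0.4, 0],
  ],
  rotation=[
    [0, 0, 0.003],
    [0, 0, 0.005],
    [0, 0, 0.005],
  ],
  claw=[0, 0, 0],
)

```text
time: 8.8
tool_pos: [0.5035, -0.0543, 0.0433]
tool_rot: [0.137, 0.991, -0.0, -0.0]
force: [-1.6, -0.9, -0.5]
opening: -0.002
finger_force: 0.9
```

```bash
python3 gap.py; python3 -c "
from h import *
print(arm.read_state()['force'],arm.read_state()['moment'],arm.read_state()['tool_pos'])"
```

```text
nose px [377.79589862 213.98913423] 25.797247156150327 [ 0.48046159 -0.02655963  0.067     ] radius from S 0.10924159819919842 ang 164.63775192089642
edge 0.988178 0.15331075 0.44669557 -0.02235536 gap nose surf mm 0.33125598313541005 res 2.1097926071705464
[-1.47216273 -1.60756683 -0.53841555] [-0.55784822  0.54311519  0.0243469 ] [ 0.50355321 -0.05425014  0.0432785 ]
```

carry_out(
  translation=[
    [0, 0.2, 0],
    [0, 0.4, 0],
    [0, 0.4, 0],
  ],
  rotation=[
    [0, 0, 0.002],
    [0, 0, 0.005],
    [0, 0, 0.005],
  ],
  claw=[0, 0, 0],
)

```text
time: 9.22
tool_pos: [0.5035, -0.0541, 0.0432]
tool_rot: [0.139, 0.99, -0.0, -0.0]
force: [-1.8, -3.1, -0.1]
opening: 0.0
finger_force: 1.9
```

carry_out(
  translation=[
    [0, 0.2, 0],
    [0, 0.3, 0],
    [0, 0.3, 0],
  ],
  rotation=[
    [0, 0, 0],
    [0, 0, 0],
    [0, 0, 0],
  ],
  claw=[0, 0, 0],
)

```text
time: 9.6
tool_pos: [0.5035, -0.054, 0.0433]
tool_rot: [0.139, 0.99, -0.0, -0.0]
force: [-2.1, -4.2, 0.5]
opening: 0.0
finger_force: 2.6
```

Force rises (1.6→3.1→4.2 N) while the tool barely advances, so the nose is resting on the edge with about 2 N. Next: back off, lift, go over the nut, and turn the wrist ready for the clockwise run.

carry_out(
  translation=[
    [0, -5, 0],
    [0, -15, 0],
    [0, -18, -10],
    [0, -18, -50],
    [0, -18, -100],
    [0, -18, -150],
    [-20, -10, -180],
    [-40, 0, -180],
    [-60, 10, -180],
    [-80, 21, -180],
    [-80, 21, -180],
    [-80, 21, -180],
    [-80, 21, -180],
    [-80, 21, -180],
    [-80, 21, -180],
  ],
  rotation=[
    [0, 0, 0],
    [0, 0, 0],
    [0, 0, 0],
    [0, 0, 0],
    [0, 0, 0],
    [0, 0, -0.18],
    [0, 0, -0.36],
    [0, 0, -0.54],
    [0, 0, -0.72],
    [0, 0, -0.9],
    [0, 0, -1.08],
    [0, 0, -1.26],
    [0, 0, -1.44],
    [0, 0, -1.62],
    [0, 0, -1.8],
  ],
  claw=[0, 0, 0, 0, 0, 0, 30, 60, 60, 60, 60, 60, 60, 60, 60],
)

```text
time: 11.48
tool_pos: [0.5866, -0.0555, 0.2242]
tool_rot: [-0.691, 0.723, -0.0, 0.001]
force: [0.9, 0.1, -0.1]
opening: 0.702
finger_force: 0.0
```

carry_out(
  translation=[
    [0, 0, 0],
    [0, 0, 0],
    [0, 0, 0],
    [0, 0, 0],
    [0, 0, 0],
    [0, 0, 0],
    [0, 0, 0],
    [0, 0, 0],
    [0, 0, 0],
    [0, 0, 0],
    [0, 0, 0],
  ],
  rotation=[
    [0, 0, -0.18],
    [0, 0, -0.36],
    [0, 0, -0.54],
    [0, 0, -0.72],
    [0, 0, -0.9],
    [0, 0, -1.08],
    [0, 0, -1.26],
    [0, 0, -1.44],
    [0, 0, -1.62],
    [0, 0, -1.7],
    [0, 0, -1.7],
  ],
  claw=[60, 60, 60, 60, 60, 60, 60, 60, 60, 60, 60],
)

```text
time: 12.85
tool_pos: [0.5866, -0.0555, 0.2241]
tool_rot: [0.999, 0.039, 0.001, -0.0]
force: [-0.1, 0.5, 0.0]
opening: 0.704
finger_force: 0.0
```

```bash
python3 - <<'E'
from h import *
s=arm.read_state();print(s["tool_pos"],s["tool_rot"],s["q"],s["force"],s["moment"])
c=cam("wrist");cv2.imwrite("pics/w3.png",c["img"][:,:,::-1])
print(proj(c,[[.5858,-.0555,.117],[.4798,-.0266,.067]]))
E
```

```text
[ 0.58661589 -0.05549916  0.22405205] [ 9.99233887e-01  3.91314787e-02  5.93316140e-04 -1.18462123e-04] [ 1.70751096e-01  3.34717843e-01  1.99982413e-01 -7.98906063e-05
 -1.43485344e+00  1.47833897e+00] [-0.07046637  0.54419661  0.0098931 ] [-0.00691489  0.00715325  0.01145461]
[[316.91164618 193.74331049]
 [277.84435849 284.21142669]]
```

View pics/w3.png

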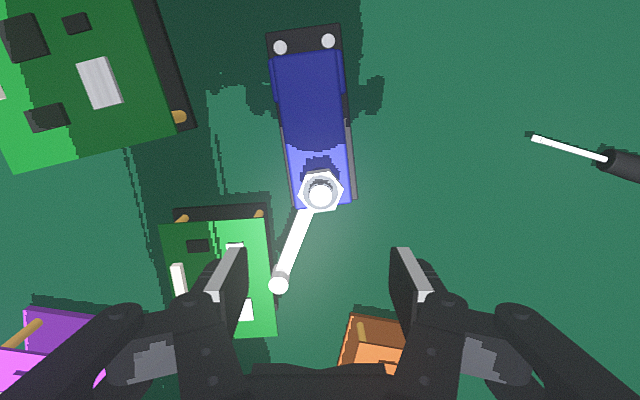

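The wrist view shows the nose (279,285) staying at the board edge after release, and the nut at about (320,192), clear between the open fingers. Next: hexagon contour for its centre and yaw.

```bash
python3 - <<'E'
from h import *
c=cam("wrist");im=c["img"]
cv2.imwrite("pics/c3.png",cv2.resize(im[150:230,270:370],None,fx=8,fy=8,interpolation=cv2.INTER_CUBIC)[:,:,::-1])
hsv=cv2.cvtColor(im,cv2.COLOR_RGB2HSV);m=(hsv[...,1]<60)&(hsv[...,2]>120);m[:165]=0;m[222:]=0;m[:,:292]=0;m[:,350:]=0
k=blobs(m,100)[0];h=cv2.convexHull(k)
for e in (2,3,4):
    a=cv2.approxPolyDP(h,e,True)[:,0];print(e,a.tolist())
    P=plane(c,a,.108)[:,:2];print(np.round(P,4).tolist(),P.mean(0))
E
```

```text
2 [[328, 168], [343, 188], [335, 209], [310, 221], [293, 221], [297, 195], [306, 173]]
[[0.6036, -0.0623], [0.5892, -0.0749], [0.5721, -0.0704], [0.5609, -0.052], [0.5599, -0.0389], [0.581, -0.0407], [0.5985, -0.0463]] [ 0.58075429 -0.05508667]
3 [[328, 168], [343, 188], [335, 209], [310, 221], [293, 221], [306, 173]]
[[0.6036, -0.0623], [0.5892, -0.0749], [0.5721, -0.0704], [0.5609, -0.052], [0.5599, -0.0389], [0.5985, -0.0463]] [ 0.58070909 -0.05748038]
4 [[328, 168], [343, 188], [335, 209], [310, 221], [293, 221], [306, 173]]
[[0.6036, -0.0623], [0.5892, -0.0749], [0.5721, -0.0704], [0.5609, -0.052], [0.5599, -0.0389], [0.5985, -0.0463]] [ 0.58070909 -0.05748038]
```

View pics/c3.png

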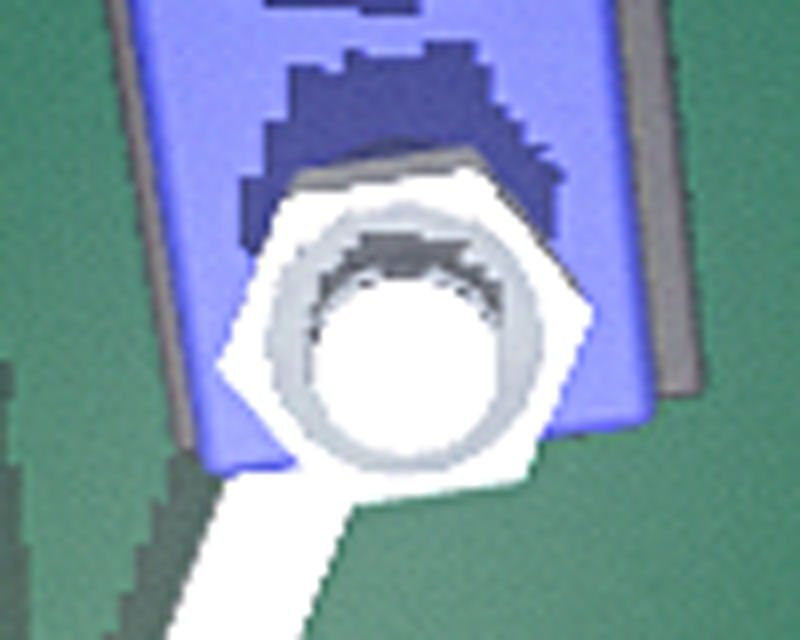

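Crop: top-face vertices (298,190),(468,168),(592,312),(528,480),(350,503),(220,362), and spindle top centred at about (405,368).

```bash
python3 - <<'E'
from h import *
c=cam("wrist");s=arm.read_state()
cr=lambda p:(np.array(p,float)+.5)/8-.5+[270,150]
V=plane(c,cr([(298,190),(468,168),(592,312),(528,480),(350,503),(220,362)]),.109)[:,:2]
C=V.mean(0);print("nut c",C,"AF",2*np.linalg.norm(V-C,axis=1)*np.cos(np.pi/6)*1e3,"spindle",plane(c,cr((405,368)),.117))
a=np.array([np.arctan2(*(v-C)[::-1]) for v in V])
va=np.degrees(np.angle(np.mean(np.exp(6j*a))))/6
M=R.from_quat(s["tool_rot"]).as_matrix();ty=np.degrees(np.arctan2(M[1,1],M[0,1]))
fa=va+30; d=[(fa+60*k-ty) for k in range(-6,6)]
print("vertex ang",va,"tool y ang",ty,"ccw turns to a flat (deg)",[round(x,1) for x in d if abs(x)<100])
for X in (C,plane(c,cr((405,368)),.117)[0,:2]): print("shift tool mm",M.T@np.r_[X-s["tool_pos"][:2],0]*1e3)
E
```

```text
nut c [ 0.58526219 -0.05835525] AF [30.38394231 29.64845667 29.91185737 31.33212144 30.06527024 31.13898194] spindle [[ 0.58459989 -0.05794254  0.117     ]]
vertex ang -16.621431666775454 tool y ang -85.54558680845727 ccw turns to a flat (deg) [np.float64(-81.1), np.float64(-21.1), np.float64(38.9), np.float64(98.9)]
shift tool mm [-1.47359313e+00  2.77863961e+00 -9.88798501e-04]
shift tool mm [-2.10183287e+00  2.31573414e+00 -1.31390692e-03]
```

carry_out(
  translation=[
    [-1.8, 2.5, 20],
    [-1.8, 2.5, 50],
    [-1.8, 2.5, 80],
    [-1.8, 2.5, 105],
    [-1.8, 2.5, 125],
    [-1.8, 2.5, 140],
    [-1.8, 2.5, 140],
    [-1.8, 2.5, 140],
  ],
  rotation=[
    [0, 0, 0.18],
    [0, 0, 0.368],
    [0, 0, 0.368],
    [0, 0, 0.368],
    [0, 0, 0.368],
    [0, 0, 0.368],
    [0, 0, 0.368],
    [0, 0, 0.368],
  ],
  claw=[60, 60, 60, 60, 60, 60, 60, 60],
)

```text
time: 14.0
tool_pos: [0.5855, -0.0581, 0.0842]
tool_rot: [0.99, -0.144, 0.001, -0.0]
force: [0.4, -0.9, 1.1]
opening: 0.706
finger_force: 0.0
```

```bash
python3 - <<'E'
from h import *
for i in range(3):
    s=arm.read_state();print(s["tool_pos"],s["q"][5],s["force"],s["moment"]); optics.read_camera("top") if i<1 else 0
E
```

```text
[ 0.58553113 -0.05810149  0.08423414] 1.1149135861315416 [ 0.37040932 -0.868104    1.13980732] [-0.01478697  0.00557222 -0.02946062]
[ 0.58563326 -0.05806252  0.08437727] 1.1149726563283222 [0.82755077 0.27600186 0.18150401] [-0.03795641 -0.0147186  -0.04342405]
[ 0.58563326 -0.05806252  0.08437727] 1.1149726563283222 [0.82755077 0.27600186 0.18150401] [-0.03795641 -0.0147186  -0.04342405]
```

carry_out(
  translation=[
    [0, 0, 0],
    [0, 0, 0],
    [0, 0, 0],
    [0, 0, 0],
    [0, 0, 0],
    [0, 0, 0],
  ],
  rotation=[
    [0, 0, 0],
    [0, 0, 0],
    [0, 0, 0],
    [0, 0, 0],
    [0, 0, 0],
    [0, 0, 0],
  ],
  claw=[34, 20, 20, 20, 20, 20],
  force=60,
)

```text
time: 14.8
tool_pos: [0.5855, -0.0573, 0.0841]
tool_rot: [0.99, -0.144, 0.001, -0.001]
force: [-1.2, 5.4, 6.2]
opening: 0.338
finger_force: 59.1
```

```bash
python3 - <<'E'
from h import *
s=arm.read_state();print(s["tool_pos"],s["q"],s["force"],s["moment"],s["opening"]*85.4,s["finger_force"])
c=cam("wrist");cv2.imwrite("pics/w4.png",c["img"][:,:,::-1])
E
```

```text
[ 0.58551392 -0.05725107  0.08410592] [ 1.67633366e-01  4.11941140e-01 -5.10991939e-02 -7.99586023e-04
 -1.10573570e+00  1.11504430e+00] [-1.22669701  5.41892908  6.16207642] [ 1.89276849  0.38549591 -0.03653045] 28.895851235459077 59.11896960809827
```

View pics/w4.png

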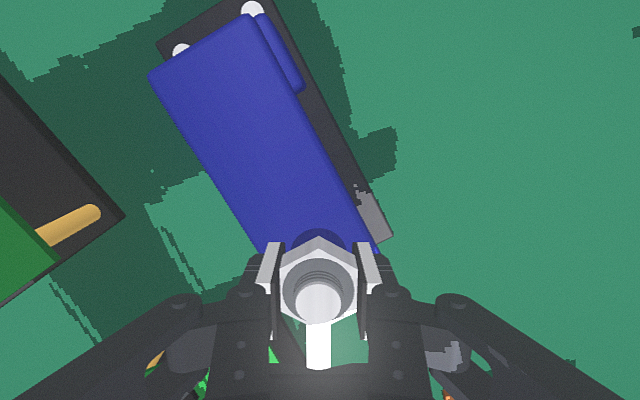

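The grip is on the flats, with the nut between the pads at (318,285) and an opening of about 29 mm. I'll relieve the 5 N side load and run the nut down, following the thread lead (0.64 mm/rad).

carry_out(
  translation=[
    [0, -0.7, 0],
    [0, -1.4, 0],
    [0, -1.4, 0.1],
    [0, -1.4, 0.2],
    [0, -1.4, 0.3],
    [0, -1.4, 0.4],
    [0, -1.4, 0.5],
    [0, -1.4, 0.6],
    [0, -1.4, 0.6],
  ],
  rotation=[
    [0, 0, 0],
    [0, 0, 0],
    [0, 0, 0.15],
    [0, 0, 0.3],
    [0, 0, 0.45],
    [0, 0, 0.6],
    [0, 0, 0.75],
    [0, 0, 0.9],
    [0, 0, 0.9],
  ],
  claw=[20, 20, 20, 20, 20, 20, 20, 20, 20],
  force=90,
)

```text
time: 15.98
tool_pos: [0.5855, -0.0572, 0.0836]
tool_rot: [0.828, -0.561, 0.001, 0.0]
force: [-1.5, 0.9, 6.0]
opening: 0.332
finger_force: 88.9
```

```bash
cat > st.py <<'E'
from h import *
m=[]
for i in range(4):
    s=arm.read_state();m.append(s["moment"][2]); optics.read_camera("top")
M=R.from_quat(s["tool_rot"]).as_matrix()
print("q6",s["q"][5],"theta",np.arctan2(M[1,0],M[0,0]),"F",s["force"],"toolF",M.T@s["force"],"M",s["moment"],"Mz",np.round(m,3),np.mean(m),s["tool_pos"],s["opening"]*85.4,s["finger_force"],s["time"])
E
python3 st.py
```

```text
q6 0.21280679017442442 theta -1.1886485283130024 F [-2.29631996  2.06277078  5.72712795] toolF [-2.76365292  1.359084   -5.73090014] M [ 0.47302781  0.61026764 -0.0767896 ] Mz [-0.036 -0.084 -0.057 -0.077] -0.06327527200935767 [ 0.58546493 -0.05722599  0.08361852] 28.42482764233276 88.85570294223726 16.125
```

carry_out(
  translation=[
    [0, 0, 0.1],
    [0, 0, 0.2],
    [0, 0, 0.2],
    [0, 0, 0.2],
  ],
  rotation=[
    [0, 0, 0.15],
    [0, 0, 0.3],
    [0, 0, 0.35],
    [0, 0, 0.35],
  ],
  claw=[20, 20, 20, 20],
)

```text
time: 16.68
tool_pos: [0.5855, -0.0572, 0.0834]
tool_rot: [0.718, -0.696, 0.001, 0.0]
force: [-2.0, 1.4, 5.5]
opening: 0.331
finger_force: 88.9
```

```bash
python3 st.py
```

```text
q6 -0.13713367771513477 theta -1.5386256919851968 F [-2.0109253   2.3587988   5.75855209] toolF [-2.41697026  1.92950904 -5.76228463] M [ 0.47610498  0.70512994 -0.0526699 ] Mz [-0.035 -0.039 -0.051 -0.053] -0.04451537675643494 [ 0.58547159 -0.05722566  0.0833831 ] 28.152183512205106 88.85967750102282 16.825
```

carry_out(
  translation=[
    [0, 0, 0.1],
    [0, 0, 0.2],
    [0, 0, 0.2],
  ],
  rotation=[
    [0, 0, 0.1],
    [0, 0, 0.2],
    [0, 0, 0.2],
  ],
  claw=[20, 20, 20],
)

```text
time: 17.25
tool_pos: [0.5855, -0.0572, 0.0832]
tool_rot: [-0.645, 0.764, -0.001, 0.0]
force: [-2.3, 1.3, 6.4]
opening: 0.331
finger_force: 88.9
```

```bash
python3 st.py
```

```text
q6 -0.3371724248195658 theta -1.7386234307650028 F [-1.8436826   0.59942653  6.67151307] toolF [-0.27792019  1.91173113 -6.67350049] M [ 0.45945371  0.73049183 -0.03904488] Mz [ 0.003 -0.116 -0.068 -0.039] -0.05500417405630575 [ 0.58543472 -0.05721715  0.08325501] 28.18505166191914 88.90058540739119 17.4
```

carry_out(
  translation=[
    [0, 0, 0.1],
    [0, 0, 0.2],
    [0, 0, 0.2],
    [0, 0, 0.2],
  ],
  rotation=[
    [0, 0, 0.1],
    [0, 0, 0.2],
    [0, 0, 0.3],
    [0, 0, 0.3],
  ],
  claw=[20, 20, 20, 20],
)

```text
time: 17.95
tool_pos: [0.5854, -0.0572, 0.083]
tool_rot: [-0.524, 0.852, -0.001, 0.0]
force: [-1.4, 2.4, 6.2]
opening: 0.331
finger_force: 88.9
```

```bash
python3 st.py
```

```text
q6 -0.6371175354425636 theta -2.038544450492042 F [-1.87124907  1.59882915  6.82697074] toolF [-0.58017935  2.38345314 -6.82992681] M [ 0.54573043  0.7291535  -0.04566475] Mz [-0.033 -0.038 -0.002 -0.046] -0.02958843366123688 [ 0.58543966 -0.05721368  0.08307477] 28.304493030580744 88.91537700779736 18.1
```

carry_out(
  translation=[
    [0, 0, 0.1],
    [0, 0, 0.2],
    [0, 0, 0.2],
  ],
  rotation=[
    [0, 0, 0.1],
    [0, 0, 0.2],
    [0, 0, 0.2],
  ],
  claw=[20, 20, 20],
)

```text
time: 18.52
tool_pos: [0.5854, -0.0572, 0.0829]
tool_rot: [-0.436, 0.9, -0.001, 0.0]
force: [-2.4, 1.5, 6.8]
opening: 0.331
finger_force: 89.0
```

```bash
python3 st.py
```

```text
q6 -0.8371609423438088 theta -2.238572048781014 F [-1.61380643  2.42502971  7.0512244 ] toolF [-0.90343839  2.76048564 -7.0546739 ] M [ 0.50340904  0.79665576 -0.03777972] Mz [-0.002 -0.072 -0.027 -0.038] -0.034931444243105805 [ 0.58542943 -0.05718231  0.0829109 ] 28.346397489483472 88.9582930225879 18.675
```

carry_out(
  translation=[
    [0, 0, 0.1],
    [0, 0, 0.2],
    [0, 0, 0.2],
  ],
  rotation=[
    [0, 0, 0.1],
    [0, 0, 0.2],
    [0, 0, 0.2],
  ],
  claw=[20, 20, 20],
)

```text
time: 19.1
tool_pos: [0.5854, -0.0572, 0.0828]
tool_rot: [-0.344, 0.939, -0.001, 0.0]
force: [-3.0, 1.1, 7.6]
opening: 0.329
finger_force: 89.0
```

```bash
python3 st.py
```

```text
q6 -1.037145507096852 theta -2.438550807108915 F [-2.18780985  2.51605282  8.38908202] toolF [ 0.04185291  3.32365669 -8.39316898] M [ 0.5967887   0.89790111 -0.08267468] Mz [-0.07  -0.061 -0.013 -0.083] -0.05664027987686321 [ 0.58542927 -0.05719248  0.08278465] 28.24646579832624 89.01215094141662 19.25
```

carry_out(
  translation=[
    [0, 0, 0.1],
    [0, 0, 0.1],
    [0, 0, 0.1],
  ],
  rotation=[
    [0, 0, 0.1],
    [0, 0, 0.2],
    [0, 0, 0.2],
  ],
  claw=[20, 20, 20],
)

```text
time: 19.68
tool_pos: [0.5854, -0.0572, 0.0828]
tool_rot: [-0.249, 0.969, -0.001, 0.0]
force: [-2.4, 2.2, 7.9]
opening: 0.333
finger_force: 89.1
```

```bash
python3 st.py
```

```text
q6 -1.236902658669431 theta -2.6381472086643423 F [-2.63447719  1.11717276  7.82189884] toolF [ 1.76693361  2.23933281 -7.82521441] M [0.58101198 0.95545523 0.11763676] Mz [0.091 0.113 0.054 0.118] 0.0940654734656147 [ 0.58541812 -0.05719008  0.08275392] 28.23791810676418 89.05894048511982 19.825
```

Torque rose to about +0.14 N·m over the baseline: the nut is seated. Tighten in small steps.

carry_out(
  translation=[
    [0, 0, 0],
    [0, 0, 0.1],
    [0, 0, 0.1],
  ],
  rotation=[
    [0, 0, 0.07],
    [0, 0, 0.15],
    [0, 0, 0.15],
  ],
  claw=[20, 20, 20],
)

```text
time: 20.25
tool_pos: [0.5854, -0.0572, 0.0827]
tool_rot: [-0.176, 0.984, -0.001, 0.0]
force: [-4.5, 3.0, 7.8]
opening: 0.331
finger_force: 89.1
```

```bash
python3 st.py
```

```text
q6 -1.3866293034882782 theta -2.7877911022419433 F [-3.32338228  1.67115007  6.96325881] toolF [ 2.53516881  2.70968321 -6.96815052] M [0.64610773 1.00866343 0.27057867] Mz [0.268 0.299 0.231 0.271] 0.26708059877485957 [ 0.5854575  -0.05718492  0.08274401] 28.11072930919051 89.10556465387344 20.4
```

carry_out(
  translation=[
    [0, 0, 0],
    [0, 0, 0],
    [0, 0, 0],
  ],
  rotation=[
    [0, 0, 0.05],
    [0, 0, 0.1],
    [0, 0, 0.1],
  ],
  claw=[20, 20, 20],
)

```text
time: 20.82
tool_pos: [0.5854, -0.0572, 0.0827]
tool_rot: [-0.126, 0.992, -0.001, 0.0]
force: [-3.2, 1.2, 8.0]
opening: 0.332
finger_force: 89.1
```

```bash
python3 st.py; python3 st.py
```

```text
q6 -1.4864539714193516 theta -2.887530720384209 F [-2.70970526  1.14412307  8.73123954] toolF [ 2.33010309  1.77666397 -8.73499564] M [0.68703155 1.04591443 0.3566157 ] Mz [0.404 0.341 0.364 0.357] 0.3663354981033297 [ 0.58544161 -0.05717662  0.08276405] 27.995219620354213 89.10133559256792 20.975
q6 -1.4865227835259478 theta -2.8876233308050185 F [-3.18762794  1.38450467  8.09240044] toolF [ 2.73346104  2.13023637 -8.09660755] M [0.58975326 1.07376959 0.44050676] Mz [0.323 0.401 0.311 0.441] 0.3689989023452097 [ 0.58541407 -0.05718483  0.082738  ] 28.304154915003622 89.10176396369934 21.175
```

Baseline-corrected torque is about 0.41 N·m. Release and lift.

carry_out(
  translation=[
    [0, 0, 0],
    [0, 0, 0],
    [0, 0, 0],
    [0, 0, 0],
    [0, 0, -20],
    [0, 0, -60],
    [0, 0, -110],
    [0, 0, -150],
    [0, 0, -150],
    [0, 0, -150],
  ],
  rotation=[
    [0, 0, 0],
    [0, 0, 0],
    [0, 0, 0],
    [0, 0, 0],
    [0, 0, 0],
    [0, 0, 0],
    [0, 0, 0],
    [0, 0, 0],
    [0, 0, 0],
    [0, 0, 0],
  ],
  claw=[40, 60, 60, 60, 60, 60, 60, 60, 60, 60],
)

```text
time: 22.48
tool_pos: [0.585, -0.0566, 0.2308]
tool_rot: [-0.126, 0.992, 0.0, -0.0]
force: [-0.7, -0.3, -0.2]
opening: 0.704
finger_force: 0.0
```

```bash
python3 - <<'E'
from h import *
s=arm.read_state();print(s["tool_pos"],s["force"],s["moment"],s["opening"])
c=cam("wrist");cv2.imwrite("pics/w5.png",c["img"][:,:,::-1])
print(proj(c,[[.5854,-.0572,.117],[.4798,-.0266,.067]]))
E
```

```text
[ 0.5849535  -0.0565784   0.23082314] [-0.67762087 -0.29110915 -0.19604813] [-0.01288405  0.01034684  0.02847734] 0.7041859673372176
[[318.11328728 191.6083083 ]
 [387.57375676  62.15696816]]
```

View pics/w5.png

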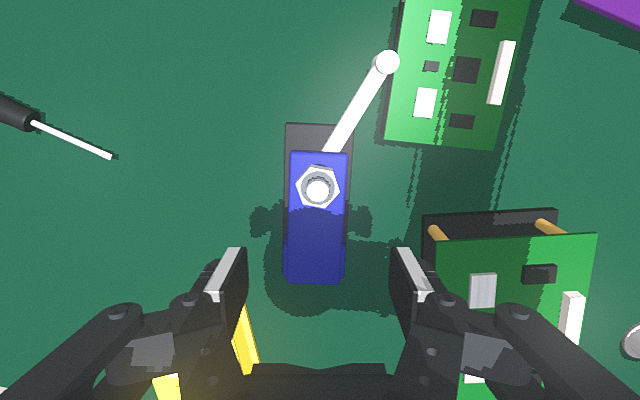

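The nose is at (387,62), as predicted for contact with the board edge. The nut is seated at (318,187), and the robot is clear with zero force.

```bash
python3 -c "
from plant import arm
print(arm.finish_job())"
```

```text
the job is handed in; nothing more can be done
None
```

The job is handed in after about 23 s of robot time: the clamp arm's nose rests on the small green board's edge with roughly 2 N, the jam nut is snugged to about 0.4 N·m (measured 0.37, about 0.41 after correcting for sensor offset), and the gripper is open and clear; no verdict was returned.

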